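Set the switch panel on the seat console and hold its lid open

TASK

Set the switch panel squarely on top of the black mount block beside the console bin, its long side along the block's long side and its edges even with the block's all round, and let go of it. Then raise the bin's lid to 60 degrees from closed and hold it there, so that I can reach in and do up the panel's nuts: the lid falls shut by itself, so finish with the gripper still holding it at 60 degrees, with nothing else propping it. Leave the panel as set and the drill, screwdriver, jar and can where they are.

Things in the scene. Friction and masses are not known exactly. Their poses are not given: they have to be found in the camera images.
- panel_mid (a point): The loose switch panel at its centre, half-way up: an aluminium base plate 100 (its x) x 70 (its y) x 6 mm with a red switch housing 60 (x) x 26 (y) x 32 mm standing in the middle of it; 38 mm high in all, 0.18 kg or so. Its z axis points up. It starts lying flat on the plywood packing block. It is symmetric under a half turn. Pinch the housing from above across its 26 mm.
- panel_foot (a point): Centre of the underside of the switch panel, 19 mm below its mid-point; same axes as the panel.
- panel: The switch panel as a whole; origin at the centre of its underside, axes as above.
- stand: Plywood packing block 150 (x) x 120 (y) x 60 mm high, fixed to the bench, on which the switch panel starts; origin at the centre of its underside.
- block_top (a point): Centre of the top face of the black switch mount, a fixed upright block 100 (its x) x 70 (its y) mm, its top 110 mm above the bench; the flat top has no lip or pin. It is part of the console, stands to the right of its storage bin (on the console's -y side, 170 mm from the bin's centre; 45 mm free between them at the top), and has the console's axes: z up, x from the front of the console to the lid's hinge.
- lid_hinge (a point): Middle of the lid's hinge line, at the back (+x) rim of the grey storage bin, 110 mm above the bench; axes of the console (fixed; the hinge line runs along its y). The bin is 170 (x) x 180 (y) x 110 mm high and fixed to the bench.
- lid_bar (a point): Middle of the steel pull bar on the padded lid: a round bar 12 mm thick and 110 mm long along y, held at its two ends by 12 mm posts (98 mm clear between them), with its centre line 37 mm above the lid's grey padded top, 150 mm in front of the hinge line (towards -x) and 56 mm above it when the lid is closed. Turns with the lid; axes of the lid.
- lid (a joint): Opening angle of the bin's lid in rad: 0 closed and level (also at the start), growing as the front edge with the bar rises and swings back over the hinge; stop at 1.5. Lid 183 x 186 x 19 mm plus the bar, about 0.45 kg, with a closing spring: it falls shut from any angle if let go. Lifting it by the bar takes 3 to 5 N. The bar can turn between gripper pads.
- drill_o (a point): Bystander: grey and black cordless drill lying on its side, its 130 mm barrel, grip and battery about 190 x 170 mm over all, 60 mm high; this point is 10 mm above the bench under its barrel.
- screwdriver_o (a point): Bystander: yellow-handled screwdriver lying on the bench, about 200 mm long; this point is near its middle, 10 mm up.
- jar_o (a point): Bystander: white-capped squat jar, 68 mm across, 75 mm high; this point is on its axis 10 mm above the bench.
- spray_o (a point): Bystander: plain light-grey metal can, 60 mm across, 150 mm high; this point is on its axis 10 mm above the bench.
Things that resemble listed ones, but are neither listed nor needed, are in the scene too. Leave any purple or turquoise look-alike of the panel alone.

How it is judged:
By the outcome, as a careful person would: the job done as asked, in the order asked, and still so for the second after the job is handed in, while the arm keeps its last pose, push and grip.
It also fails if it takes over 54 s, if anything falls off the work surface, if the arm or the gripper's body presses on something with over 40 N, if the wrist force passes 120 N, or if a joint passes its speed limit or range.

ROBOT

A 6-joint arm with a two-finger parallel gripper is mounted at the origin on the work surface. World frame = base frame: x ahead of the robot, y to its left, z up, the work surface at z = 0. Lengths are in m, angles in rad, forces in N, time in s.
With the tool pointing down it reaches from about 0.275 to 0.975 m from the base axis. Payload 8.4 kg.
Tool frame: the origin (TCP) lies midway between the tips of the shut fingers; the grasp point (between the pads) lies arm.tcp_to_grasp behind it (arm.tcp_to_grasp is the distance from the TCP to the grasp point, in m); z points along the fingers, y is the direction in which the jaws open and shut (so a half turn about z gives the same grasp; the last joint's range is limited). The gripper opens to 92 mm and grips with 3 to 60 N. Pads are 20 mm wide; open, the fingers measure 128 mm over their backs; the gripper's body (75 mm by 189 mm) begins 69 mm behind the grasp point.
Start: joints at [1.265, 0.353, 1.633, -0, 1.155, -0.002], TCP at [0.187, 0.596, 0.215] pointing down, gripper open.
Joint ranges: [-2.63, 2.63], [-0.92, 2.1], [0.06, 2.66], [-1.3, 4.44], [0, 2.69], [-3.02, 3.02]. Speed limits (rad/s): [2.22, 2.22, 2.79, 3.14, 3.14, 3.14].

INTERFACE

Orientations are given as a rotation vector (axis times angle).
In Python, from bench import readout, cams, job, arm gives the robot as it stands.
- The arm moves only by the shell command python3 -m crank 'ROWS' [OPENING]. ROWS is text: rows parted by semicolons, each of 4 numbers parted by spaces: the shift along the tool's x, y, z in mm, then the turn about the tool's z in rad. In form: x y z roll; .... A call has exactly 8 rows; each row shifts and turns the commanded pose from where the row before left it, along the tool's axes as they then stand; what a row does not reach is not made up. A row lasts 1/12 s, in which the tool goes at most 41.7 mm and 7.16 degrees, less where a joint would pass 70% of its speed; a pose out of reach is approached as far as the arm can. A call with a gripper value outside its range is refused whole. OPENING is the closure, from 0 (fully open) to 1 (shut), set as the call begins (- or left out, the last holds). The fingers move at their own pace and stop on an object; the grip force is fixed at half the most. Time passes only in rows, so rows that do not move let the fingers close, or fill a call up. It gives the time, the measured TCP pose, the force and the opening at its end, in the units of the state.
- readout.get_state(): the state, without advancing time (a new reading comes with each control period).
- cams.camera(name): name is "side" or "top" or "wrist"; returns a dict with "color" (480x640x3 uint8, red, green, blue), "fx", "fy", "cx", "cy" (pixels), "R" (3x3) and "t" (3): a world point X has camera coordinates R X + t. Camera axes: x right, y down, z forward; pixel columns grow to the right and rows downward; lengths in m; the calibration is good to about 2 mm. The wrist camera is an equidistant fisheye: a pixel r from the principal point sees the ray r / f radians off the axis. A picture is of the moment at which its call begins. There is no depth.
- job.job_done(): hands the job in, once; it reports no verdict.
Trained networks look in the newest picture that a camera, given by its name, has taken for a name from the list of things; names that differ only in an ending like _2 or _b are one class to them, and where a whole thing is asked for, a point or a joint stands for the part that bears it (a point fixed in the world has none). Each returns a list of dicts, best first, with "score" (0 to 1); they miss things now and then, are a little off and sometimes report something else, mostly with a low value. They report only what shows in the picture. A call takes as long as a camera call. They do not tell look-alikes from the thing itself.
- cams.look_for(camera, target): "bbox" ([centre column, centre row, width, height] in pixels, round what is visible of it).
- cams.landmark_of(camera, target): "point" ([row, column] in pixels: a listed point, or the origin of a listed thing).
The state is a dict: "clock": time; "joint_positions": joint angles; "qvel": joint speeds; "effort": joint torques, N m; "tool_pos": TCP position; "ee_rot": TCP orientation; "wrist_force": force on the tool from outside, world axes, zero at the start; "torque": the same for the moment, N m; "gripper_width": finger opening in m.
Only numpy, scipy, OpenCV 4.12 (cv2) and the standard library are available. Lean on these libraries where they do the work, as an engineer would, in place of code of your own. Each camera call takes 0.05 s, during which the arm holds its last target. There are 200 camera calls.

## Working session

There is one attempt and no reset: what is moved stays moved. The work goes in short steps, Python scripts to look and compute and a shell command to move; the robot and the scene stay as the last step left them, time stands still between calls to the robot, and variables do not carry over. Pictures are saved under pics/ and viewed, about 8 in all and at most 12, crops included, and the job is handed in when it is done.

```bash
mkdir -p pics; ls
cat > h.py <<'E'
import numpy as np,cv2
from scipy.spatial.transform import Rotation as Ro
from bench import readout,cams,job,arm
def ray(c,u,v):
    x,y=(u-c['cx'])/c['fx'],(v-c['cy'])/c['fy']
    if c.get('fish'):
        th=np.hypot(x,y); s=np.sin(th)/max(th,1e-9); d=np.array([x*s,y*s,np.cos(th)])
    else: d=np.array([x,y,1.])
    R,t=np.array(c['R']),np.array(c['t'])
    return -R.T@t,R.T@d
def atz(c,u,v,z):
    o,d=ray(c,u,v); return o+d*(z-o[2])/d[2]
def proj(c,X):
    p=np.array(c['R'])@np.array(X)+np.array(c['t'])
    if c.get('fish'):
        r=np.hypot(p[0],p[1]);th=np.arctan2(r,p[2]);return np.array([c['cx']+c['fx']*th*p[0]/r,c['cy']+c['fy']*th*p[1]/r])
    return np.array([c['cx']+c['fx']*p[0]/p[2],c['cy']+c['fy']*p[1]/p[2]])
def cam(n):
    c=cams.camera(n); c['fish']=n=='wrist'; return c
def save(c,n,crop=None,s=1):
    im=c['color'][...,::-1]
    if crop: a,b,w,h=crop; im=im[b:b+h,a:a+w]
    cv2.imwrite('pics/'+n,cv2.resize(im,None,fx=s,fy=s))
E
python3 - <<'E'
from h import *
print(arm.tcp_to_grasp)
Z=dict(panel_mid=.079,panel_foot=.06,block_top=.11,lid_hinge=.11,lid_bar=.166,drill_o=.01,screwdriver_o=.01,jar_o=.01,spray_o=.01)
for n in ('top','side','wrist'):
    c=cam(n);save(c,n+'0.png')
    for k,z in Z.items():
        print(n,k,[(round(p['score'],2),np.round(p['point']).tolist(),atz(c,p['point'][1],p['point'][0],z).round(3).tolist()) for p in cams.landmark_of(n,k)[:3]])
s=readout.get_state();print(s)
E
```

```text
pics
0.0187
top panel_mid [(0.93, [283.0, 422.0], [0.471, -0.322, 0.079]), (0.74, [348.0, 426.0], [0.281, -0.337, 0.079]), (0.71, [322.0, 362.0], [0.346, -0.148, 0.079])]
top panel_foot [(0.89, [283.0, 422.0], [0.474, -0.326, 0.06]), (0.71, [344.0, 426.0], [0.294, -0.341, 0.06]), (0.69, [322.0, 470.0], [0.366, -0.47, 0.06])]
top block_top [(0.9, [253.0, 330.0], [0.541, -0.041, 0.11])]
top lid_hinge [(0.71, [214.0, 280.0], [0.651, 0.115, 0.11])]
top lid_bar [(0.74, [284.0, 419.0], [0.454, -0.296, 0.166]), (0.73, [257.0, 268.0], [0.507, 0.135, 0.166])]
top drill_o [(0.82, [184.0, 301.0], [0.783, 0.065, 0.01])]
top screwdriver_o [(0.81, [213.0, 419.0], [0.706, -0.32, 0.01])]
top jar_o [(0.75, [266.0, 195.0], [0.496, 0.379, 0.01])]
top spray_o [(0.68, [223.0, 184.0], [0.633, 0.429, 0.01])]
side panel_mid [(0.92, [440.0, 293.0], [0.257, -0.376, 0.079]), (0.91, [474.0, 388.0], [0.341, -0.515, 0.079]), (0.61, [356.0, 266.0], [0.323, -0.198, 0.079])]
side panel_foot [(0.86, [478.0, 381.0], [0.337, -0.507, 0.06]), (0.85, [360.0, 268.0], [0.329, -0.196, 0.06]), (0.85, [447.0, 298.0], [0.264, -
[... 681 characters left out ...]
])]
wrist spray_o []
{'clock': 1.5, 'joint_positions': array([ 1.26460216e+00,  3.52978890e-01,  1.63337178e+00,  3.76651259e-05,
        1.15521171e+00, -2.40213848e-03]), 'qvel': array([ 0.0011863 , -0.00265515,  0.00228754,  0.00035819,  0.00085069,
        0.00099836]), 'effort': array([ 4.53586390e-04, -5.93758106e+01, -3.34565055e+01,  6.98516238e-02,
        1.58316235e-02, -4.44433397e-05]), 'tool_pos': array([0.18695753, 0.5964001 , 0.21460826]), 'ee_rot': array([-4.75381669e-01, -3.10538757e+00, -5.53069415e-05]), 'wrist_force': array([ 0.91761793, -0.32207511, -0.16387193]), 'torque': array([ 1.56312335e-03, -2.94418151e-02,  4.71314017e-06]), 'gripper_width': 0.09168328495083118}
```

View pics/top0.png

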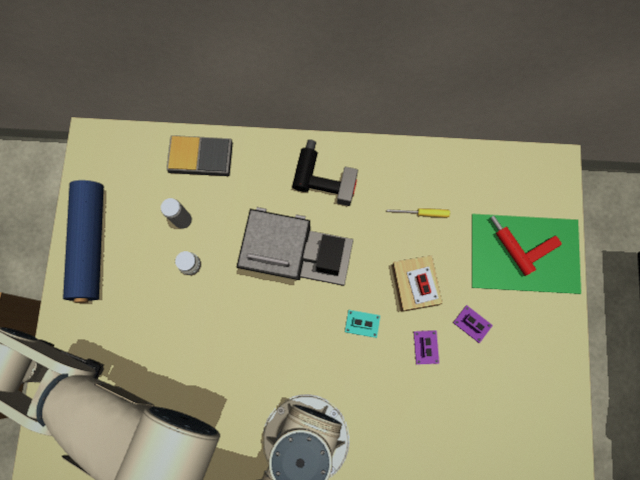

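View pics/side0.png

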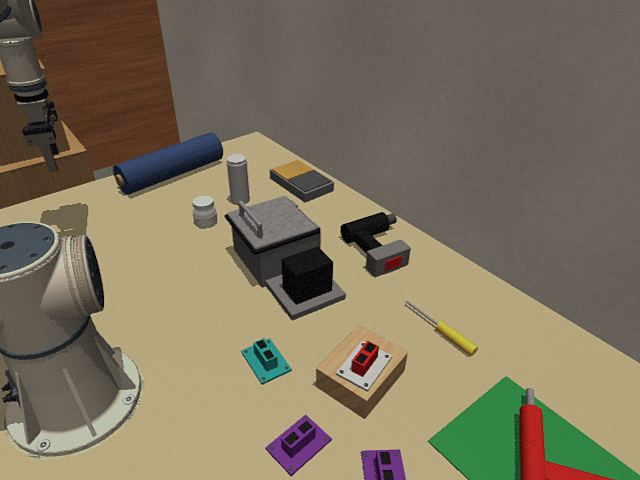

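```bash
cat >> h.py <<'E'
def go(x,y,yaw=None,z=None):
    """yaw: world direction of tool y (mod pi). prints delta in tool axes (current) mm, and roll, plus roll of j6"""
    s=readout.get_state();R=Ro.from_rotvec(s['ee_rot']).as_matrix();p=s['tool_pos']
    d=R.T@(np.array([x,y,p[2] if z is None else z])-p)*1e3
    ty=np.arctan2(R[1,1],R[0,1]);r=None
    if yaw is not None: r=-((yaw-ty+np.pi/2)%np.pi-np.pi/2)
    print('pos',p.round(4),'tilt',R[:,2].round(3),'tooly',round(ty,3),'delta',d.round(1),'roll',r,'j6',s['joint_positions'][5].round(2),'F',s['wrist_force'].round(1),'w',s['gripper_width'].round(4),'t',s['clock'])
def rect(c,mask,z):
    m=cv2.morphologyEx(mask.astype(np.uint8),cv2.MORPH_OPEN,np.ones((2,2),np.uint8))
    n,l,st,ce=cv2.connectedComponentsWithStats(m); i=1+np.argmax(st[1:,4])
    q=cv2.convexHull(np.argwhere(l==i)[:,::-1].astype(np.int32))[:,0]
    P=np.array([atz(c,u,v,z)[:2] for u,v in q])*1e3
    (x,y),(w,h),a=cv2.minAreaRect(P.astype(np.float32)); a=np.radians(a)
    if w<h: a+=np.pi/2;w,h=h,w
    a=(a+np.pi/2)%np.pi-np.pi/2
    return x/1e3,y/1e3,w,h,a
E
python3 - <<'E'
from h import *
c=cam('top');im=c['color'].astype(int);r,g,b=im[...,0],im[...,1],im[...,2]
mk=np.zeros(r.shape,bool);mk[250:315,385:450]=1
print('red',rect(c,mk&(r>120)&(g<70)&(b<70),.098))
print('plate',rect(c,mk&(r>150)&(abs(r-b)<35),.066))
print('block',rect(c,(im.sum(2)<60)&(np.arange(480)[:,None]>225)&(np.arange(480)[:,None]<280)&(np.arange(640)>305)&(np.arange(640)<360),.11))
go(.472,-.324,z=.3)
E
```

```text
red (0.4636514892578125, -0.325810791015625, 52.80913162231445, 23.34764862060547, np.float64(0.29974533872260256))
plate (0.46531298828125, -0.32697811889648437, 101.21615600585938, 71.96800231933594, np.float64(0.3088510193847198))
block (0.4848062744140625, -0.03867906951904297, 61.647735595703125, 12.257533073425293, np.float64(1.440347905542036))Traceback (most recent call last):
  File "<stdin>", line 7, in <module>
  File "h.py", line 30, in go
    print('pos',p.round(4),'tilt',R[:,2].round(3),'tooly',round(ty,3),'delta',d.round(1),'roll',r,'j6',s['joint_positions'][5].round(2),'F',s['wrist_force'].round(1),'w',s['gripper_width'].round(4),'t',s['clock'])
                                                                                                                                                                          ^^^^^^^^^^^^^^^^^^^^^^^^
AttributeError: 'float' object has no attribute 'round'
```

```bash
sed -i "s/s\['gripper_width'\].round(4)/round(float(s['gripper_width']),4)/" h.py; python3 -c "
from h import *
go(.466,-.326,.305+np.pi/2,.3)"
```

```text
pos [0.187  0.5964 0.2146] tilt [-0.  0. -1.] tooly 1.267 delta [-542.2 -796.7  -85.4] roll -0.6087925515155641 j6 -0.0 F [ 0.8 -0.5 -0. ] w 0.0919 t 1.55
```

```bash
python3 -m crank '-15 -22 -25 0; -20 -30 -20 0; -20 -30 -20 0; -20 -30 -20 0; -22 -32 0 0; -22 -32 0 0; -22 -32 0 0; -22 -32 0 0' && python3 -m crank '-22 -32 0 0; -22 -32 0 0; -22 -32 0 0; -22 -32 0 0; -22 -32 0 0; -22 -32 0 0; -22 -32 0 0; -22 -32 0 0' && python3 -m crank '-22 -32 0 0; -22 -32 0 0; -22 -32 0 0; -22 -32 0 0; -22 -32 0 0; -22 -32 0 0; -22 -32 0 0; -22 -32 0 0'; python3 -c "
from h import *
go(.466,-.326,.305+np.pi/2,.3)"
```

```text
clock: 2.22
tool_pos: [0.2708, 0.3169, 0.2998]
ee_rot: [0.474, 3.105, 0.001]
wrist_force: [1.1, -0.0, -0.3]
gripper_width: 0.092
clock: 2.88
tool_pos: [0.3621, 0.0198, 0.3]
ee_rot: [0.475, 3.104, 0.001]
wrist_force: [1.0, 0.8, -0.2]
gripper_width: 0.0919
clock: 3.55
tool_pos: [0.4535, -0.2774, 0.2997]
ee_rot: [0.476, 3.105, -0.0]
wrist_force: [1.1, 0.4, -0.2]
gripper_width: 0.0923
pos [ 0.4535 -0.2774  0.2997] tilt [ 0. -0. -1.] tooly 1.267 delta [-26.4 -42.6  -0.3] roll -0.6092768493782845 j6 -1.82 F [ 1.1  0.4 -0.2] w 0.0923 t 3.55
```

```bash
python3 -m crank '-13 -21 0 0; -13 -21 0 0; 0 0 30 -0.12; 0 0 30 -0.12; 0 0 0 -0.12; 0 0 0 -0.12; 0 0 0 -0.13; 0 0 0 0'
python3 - <<'E'
from h import *
c=cam('wrist');save(c,'w1.png')
go(.466,-.326,.305+np.pi/2,.2)
for k,z in dict(panel_mid=.079,panel_foot=.06).items():
    print(k,[(round(p['score'],2),np.round(p['point']).tolist(),atz(c,p['point'][1],p['point'][0],z).round(4).tolist()) for p in cams.landmark_of('wrist',k)[:3]])
im=c['color'].astype(int);r,g,b=im[...,0],im[...,1],im[...,2]
print('red',rect(c,(r>100)&(g<60)&(b<60),.098))
print('plate',rect(c,(r>140)&(abs(r-b)<30),.066))
E
```

```text
clock: 4.22
tool_pos: [0.4656, -0.3231, 0.2394]
ee_rot: [0.48, -3.104, -0.0]
wrist_force: [-0.8, -0.6, -0.3]
gripper_width: 0.0914
pos [ 0.4657 -0.3231  0.2395] tilt [-0.  0. -1.] tooly 1.87 delta [ 0.5 -2.9 39.5] roll -0.005908428420419831 j6 -2.48 F [ 0.8 -0.7  0.7] w 0.0917 t 4.2667
panel_mid [(0.9, [222.0, 316.0], [0.467, -0.3239, 0.079]), (0.9, [40.0, 344.0], [0.3019, -0.3507, 0.079]), (0.67, [158.0, 492.0], [0.3551, -0.1839, 0.079])]
panel_foot [(0.91, [218.0, 316.0], [0.4677, -0.3241, 0.06]), (0.81, [154.0, 488.0], [0.3518, -0.1801, 0.06]), (0.79, [80.0, 200.0], [0.3712, -0.4701, 0.06])]
red (0.5901536865234375, -0.6087549438476563, 133.3683624267578, 132.3070526123047, np.float64(0.5972778568954582))
plate (0.47022467041015625, -0.3218870239257812, 100.0595703125, 70.37327575683594, np.float64(0.3070160681041416))
```

View pics/w1.png

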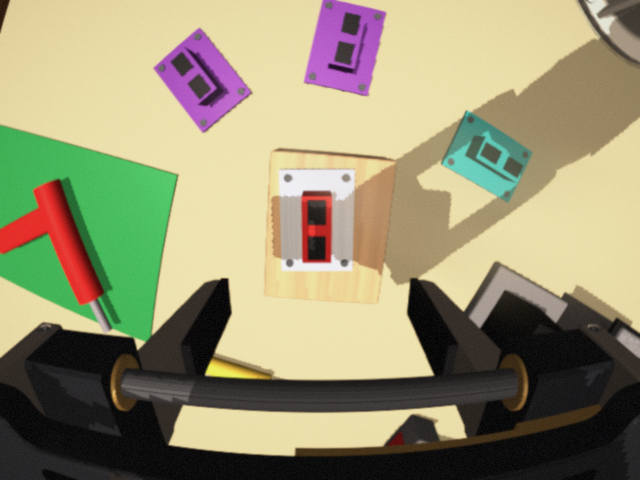

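```bash
python3 -m crank '-4.5 0 0 0; 0 0 30 0; 0 0 40 0; 0 0 35 0; 0 0 25 0; 0 0 15 0; 0 0 10 0; 0 0 5 0' && python3 -m crank '0 0 8 0; 0 0 0 0; 0 0 0 0; 0 0 0 0; 0 0 0 0; 0 0 0 0; 0 0 0 0; 0 0 0 0' && python3 -c "
from h import *
go(.4702,-.3219,.307+np.pi/2,.071)"
```

```text
clock: 5.03
tool_pos: [0.4698, -0.3214, 0.0784]
ee_rot: [0.469, -3.105, -0.002]
wrist_force: [0.6, 0.1, 0.8]
gripper_width: 0.0921
clock: 5.7
tool_pos: [0.4701, -0.3219, 0.0719]
ee_rot: [-0.471, 3.106, -0.001]
wrist_force: [0.0, 0.4, -0.4]
gripper_width: 0.0917
pos [ 0.4701 -0.3219  0.0719] tilt [ 0. -0. -1.] tooly 1.872 delta [-0.1 -0.1  0.9] roll -0.0058595923770876635 j6 -2.47 F [ 0.   0.4 -0.4] w 0.0917 t 5.7
```

```bash
python3 -m crank '0 0 0 0; 0 0 0 0; 0 0 0 0; 0 0 0 0; 0 0 0 0; 0 0 0 0; 0 0 0 0; 0 0 0 0' 1 && python3 -m crank '0 0 0 0; 0 0 0 0; 0 0 -5 0; 0 0 -15 0; 0 0 -30 0; 0 0 -40 0; 0 0 -40 0; 0 0 -38 0'; python3 -c "
from h import *
go(.543,-.041,-.143+np.pi/2,.24)"
```

```text
clock: 6.37
tool_pos: [0.4699, -0.3217, 0.0716]
ee_rot: [0.471, -3.106, -0.0]
wrist_force: [-0.3, -0.7, 0.6]
gripper_width: 0.0405
clock: 7.03
tool_pos: [0.4694, -0.3213, 0.2416]
ee_rot: [0.471, -3.106, -0.001]
wrist_force: [1.1, -1.0, -2.3]
gripper_width: 0.0257
pos [ 0.4694 -0.3213  0.2416] tilt [-0.001  0.    -1.   ] tooly 1.872 delta [-153.4  245.9    1.7] roll 0.4442379410980275 j6 -2.47 F [ 1.1 -1.  -2.3] w 0.0257 t 7.0333
```

```bash
python3 -m crank '-20 19 0 0; -28 26.5 0 0; -29 27.5 0 0; -29 27.5 0 0; -29 27.5 0 0; -29 27.5 0 0; -29 27.5 0 0; -29 27.5 0 0' && python3 -m crank '0 0 0 0.11; 0 0 0 0.11; 0 0 0 0.11; 0 0 0 0.11; 0 0 0 0; 0 0 0 0; 0 0 0 0; 0 0 0 0';python3 - <<'E'
from h import *
c=cam('wrist');save(c,'w2.png')
go(.543,-.041,-.143+np.pi/2,.24)
for k,z in dict(block_top=.11,lid_hinge=.11,lid_bar=.166).items():
    print(k,[(round(p['score'],2),np.round(p['point']).tolist(),atz(c,p['point'][1],p['point'][0],z).round(4).tolist()) for p in cams.landmark_of('wrist',k)[:3]])
E
```

```text
clock: 7.7
tool_pos: [0.6197, -0.0529, 0.2397]
ee_rot: [0.471, -3.105, -0.0]
wrist_force: [-0.2, -1.5, -2.0]
gripper_width: 0.0256
clock: 8.37
tool_pos: [0.6194, -0.055, 0.2396]
ee_rot: [-0.214, -3.134, 0.0]
wrist_force: [0.1, 0.1, -2.1]
gripper_width: 0.0256
pos [ 0.6194 -0.055   0.2396] tilt [-0.  0. -1.] tooly 1.434 delta [77.6  3.4 -0.4] roll 0.0060013204337250325 j6 -1.52 F [ 0.4 -0.4 -2.5] w 0.0258 t 8.4167
block_top [(0.8, [139.0, 323.0], [0.5455, -0.0405, 0.11])]
lid_hinge [(0.84, [239.0, 503.0], [0.6501, 0.1127, 0.11])]
lid_bar [(0.66, [69.0, 548.0], [0.5046, 0.1313, 0.166])]
```

View pics/w2.png

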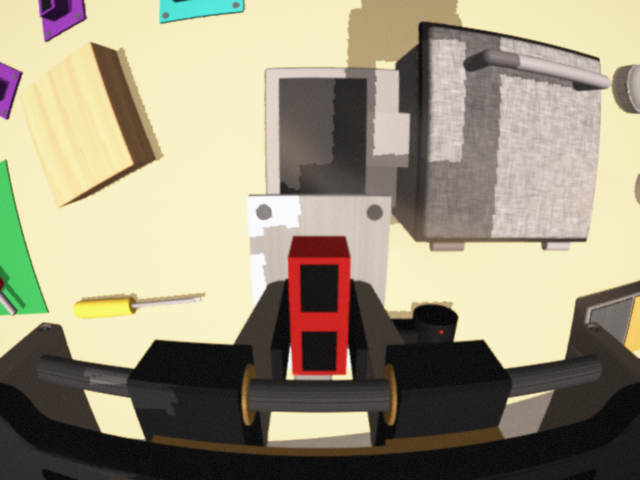

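```bash
python3 -m crank '-20 0 0 0.006; -25 0 0 0; 0 0 0 0; 0 0 0 0; 0 0 0 0; 0 0 0 0; 0 0 0 0; 0 0 0 0';python3 - <<'E'
from h import *
c=cam('wrist');save(c,'w3.png',(160,0,320,400),1.5)
o,_=ray(c,320,240);print('cam',o.round(3))
go(.543,-.041,-.143+np.pi/2,.24)
print([(p['point'],atz(c,p['point'][1],p['point'][0],.11).round(4)) for p in cams.landmark_of('wrist','block_top')[:2]])
im=c['color'].astype(int);mk=np.zeros((480,640),bool);mk[20:200,230:400]=1
g=im.max(2)
for th in (50,60,70,80): print(th,rect(c,mk&(g<th),.11))
print(g[110,250:390:3],g[20:200:3,320])
E
```

```text
clock: 9.23
tool_pos: [0.6636, -0.0612, 0.2398]
ee_rot: [-0.227, -3.133, -0.0]
wrist_force: [-0.0, -0.1, -2.6]
gripper_width: 0.0257
cam [ 0.582 -0.049  0.41 ]
pos [ 0.6637 -0.0612  0.2398] tilt [ 0.  0. -1.] tooly 1.426 delta [122.3   2.6  -0.2] roll -0.0017193909562116527 j6 -1.52 F [-0.4  0.3 -2.2] w 0.026 t 9.2833
[([83.5, 319.5], array([ 0.5448, -0.0423,  0.11  ]))]
50 (0.5488795166015625, -0.01905833625793457, 96.739013671875, 25.030765533447266, np.float64(-0.1544307195012422))
60 (0.5489117431640625, -0.01884986114501953, 98.1357421875, 27.042285919189453, np.float64(-0.15445735111214276))
70 (0.5479752197265625, -0.02877223587036133, 97.8601303100586, 47.816131591796875, np.float64(-0.11365612531547509))
80 (0.5466996459960938, -0.03932752227783203, 98.83387756347656, 68.27975463867188, np.float64(-0.12602690805305627))
[249 249 249 249 247 206 226 226 227 198  97  98  92  91  92  90  92  91
  94  90  89  88  88  89  90  89  87  92  49  45  47  44  45  45  43  46
  48  41  50 138 137 156 222 220 221 220 221] [247 246  75  65  69  70  69  74  71  75  72  75  75  77  78  79  75  80
  81  83  84  86  85  86  84  85  84  90  93  88  92  88  91  92  96  91
  89  88  89  96  96  97 202 225 199 136 137 142 142 232 193 194 195 236
 245 234 232 234 176 211]
```

View pics/w3.png

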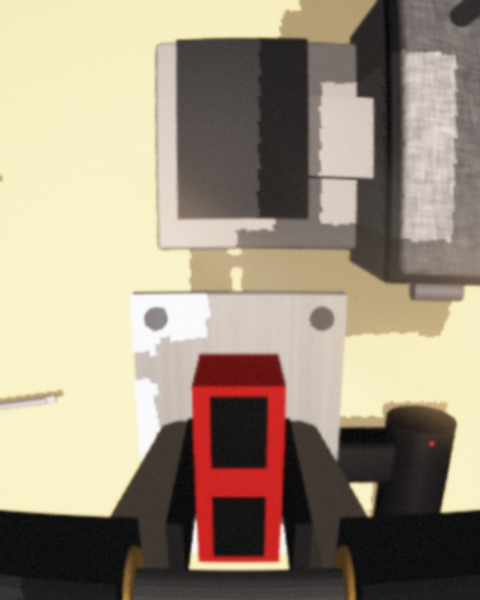

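Run:
```python
from h import *
c=cam('wrist');im=c['color'].astype(int);mk=np.zeros((480,640),bool);mk[20:165,265:375]=1
g=im.max(2)
for th in (105,112,120,130): print(th,np.round(rect(c,mk&(g<th),.11),4))
# held plate
s=readout.get_state();R=Ro.from_rotvec(s['ee_rot']).as_matrix();p=s['tool_pos']
gr=cv2.GaussianBlur(im.sum(2).astype(np.float32)/3,(3,3),0)
zt=p[2]-.006
E=[]
for u in range(256,384,6):
    col=gr[180:215,u]; print(int(np.argmin(col))+180,int(col.min()),int(col[-1]),end=' | ')
    v=180+np.argmin(col); E.append(R.T@(atz(c,u,v,zt)-p)*1e3)
E=np.array(E);print();print(E[:,:2].round(1).tolist());print(np.polyfit(E[:,1],E[:,0],1))
for v in (215,230,245):print(v,gr[v,240:262].astype(int),gr[v,380:400].astype(int))
```

```text
105 [ 5.46800e-01 -3.78000e-02  9.95066e+01  7.34044e+01 -1.27000e-01]
112 [ 5.472000e-01 -3.750000e-02  1.003768e+02  7.428790e+01 -1.283000e-01]
120 [ 5.47200e-01 -3.75000e-02  1.00366e+02  7.44361e+01 -1.28300e-01]
130 [ 5.543000e-01 -3.740000e-02  1.151925e+02  7.691860e+01 -1.391000e-01]
211 172 190 | 213 135 135 | 213 137 137 | 194 181 250 | 194 179 250 | 194 170 250 | 193 144 250 | 194 135 202 | 194 135 202 | 194 137 204 | 195 158 201 | 194 145 202 | 194 142 203 | 194 144 201 | 194 143 202 | 194 142 202 | 194 142 202 | 194 142 201 | 194 139 195 | 213 108 108 | 210 108 111 | 194 138 154 | 
[[43.6, -29.8], [42.6, -26.9], [42.6, -23.9], [52.0, -20.7], [51.9, -17.8], [51.9, -14.9], [52.4, -12.0], [51.9, -9.1], [51.9, -6.2], [51.8, -3.3], [51.4, -0.5], [51.8, 2.4], [51.8, 5.3], [51.9, 8.2], [51.9, 11.1], [51.9, 14.0], [51.9, 16.8], [51.9, 19.7], [52.0, 22.7], [42.6, 25.9], [44.1, 28.8], [52.1, 31.5]]
[3.94215191e-02 4.98537065e+01]
215 [232 232 232 232 232 232 235 241 246 249 250 250 250 250 249 235 199 159
 139 136 135 135] [115 133 162 187 199 201 201 201 201 197 186 174 167 165 165 166 166 165
 164 165]
230 [232 232 232 231 231 232 233 236 242 247 250 250 250 250 250 250 250 250
 250 250 250 250] [201 200 200 200 200 201 202 203 206 214 221 226 227 227 227 226 226 226
 226 227]
245 [231 231 231 232 232 232 232 231 228 219 206 196 194 193 193 193 193 192
 191 190 190 190] [200 199 199 198 198 199 200 204 213 222 227 228 228 228 228 228 228 228
 228 228]
```

```bash
cat > ed.py <<'E'
from h import *
c=cam('wrist');g=cv2.GaussianBlur(c['color'].max(2).astype(np.float32),(3,3),0)
s=readout.get_state();R=Ro.from_rotvec(s['ee_rot']).as_matrix();p=s['tool_pos']
def edges(lines,z,sgn):
    """lines: list of (axis,fixed,lo,hi): strongest gradient with sign; returns tool xy mm"""
    out=[]
    for ax,f,lo,hi in lines:
        pr=g[lo:hi,f] if ax=='v' else g[f,lo:hi]
        d=np.diff(pr)*sgn;i=int(np.argmax(d));
        w=np.clip(d[max(0,i-1):i+2],0,None);k=lo+.5+(w*np.arange(max(0,i-1),max(0,i-1)+len(w))).sum()/w.sum()
        X=atz(c,f,k,z) if ax=='v' else atz(c,k,f,z)
        out.append((R.T@(X-p)*1e3)[:2])
    return np.array(out)
def rep(n,E,i):
    # E: fit const coordinate i against other; robust
    o=1-i;m=np.median(E[:,i]);k=abs(E[:,i]-m)<4;a,b=np.polyfit(E[k,o],E[k,i],1)
    print(n,'n',k.sum(),'slope',a.round(4),'coord',np.median(E[k,i]).round(2),'at mean',E[k,o].mean().round(1),'b',b.round(2))
rep('block left',edges([('h',v,262,300) for v in range(35,140,5)],.11,-1),1)
rep('block right',edges([('h',v,345,385) for v in range(35,140,5) if not 110<v<125],.11,1),1)
rep('block front',edges([('v',u,12,45) for u in range(284,360,5)],.11,-1),0)
rep('block back',edges([('v',u,125,165) for u in range(284,360,5)],.11,1),0)
rep('plate front',edges([('v',u,188,202) for u in range(275,365,5)],p[2]-.0057,1),0)
rep('plate left',edges([('h',v,236,256) for v in range(216,260,4)],p[2]-.0057,1),1)
rep('plate right',edges([('h',v,383,402) for v in range(216,260,4)],p[2]-.0057,-1),1)
rep('plate right+',edges([('h',v,383,402) for v in range(216,260,4)],p[2]-.0057,1),1)
E
python3 ed.py
```

```text
block left n 21 slope -0.0029 coord -31.88 at mean 119.8 b -31.52
block right n 11 slope -0.0126 coord 37.85 at mean 134.6 b 39.38
block front n 16 slope 0.0101 coord 170.07 at mean 3.1 b 170.06
block back n 16 slope 0.0083 coord 70.83 at mean 3.1 b 70.78
plate front n 18 slope -0.0008 coord 51.0 at mean 0.3 b 50.99
plate left n 10 slope 0.0183 coord -33.48 at mean 31.7 b -33.92
plate right n 8 slope -0.2092 coord 38.57 at mean 30.0 b 44.87
plate right+ n 11 slope -0.0036 coord 35.61 at mean 30.8 b 35.81
```

```bash
python3 -m crank '25 0.5 0 0; 35 0.5 0 0; 30 0.5 0 0; 20 0.2 0 0; 9.3 0 0 -0.007; 0 0 15 0; 0 0 30 0; 0 0 30 0' && python3 -m crank '0 0 20 0; 0 0 10 0; 0 0 5 0; 0 0 0 0; 0 0 0 0; 0 0 0 0; 0 0 0 0; 0 0 0 0';python3 - <<'E'
from h import *
go(.5456,-.0415,-.138+np.pi/2,.122)
c=cam('wrist');save(c,'w4.png',(120,20,400,380),1.5)
t=cam('side');save(t,'s4.png',(230,180,160,140),4)
E
```

```text
clock: 10.1
tool_pos: [0.5481, -0.0425, 0.1654]
ee_rot: [0.215, 3.129, -0.0]
wrist_force: [-0.7, -0.3, -3.4]
gripper_width: 0.0257
clock: 10.77
tool_pos: [0.5469, -0.0424, 0.1306]
ee_rot: [0.216, 3.132, -0.0]
wrist_force: [-0.1, -0.0, -2.5]
gripper_width: 0.0257
pos [ 0.5469 -0.0424  0.1306] tilt [ 0.002 -0.    -1.   ] tooly 1.433 delta [1.4 0.7 8.6] roll 0.0002558767057763145 j6 -1.51 F [-0.1 -0.  -2.5] w 0.0257 t 10.7667
```

View pics/w4.png

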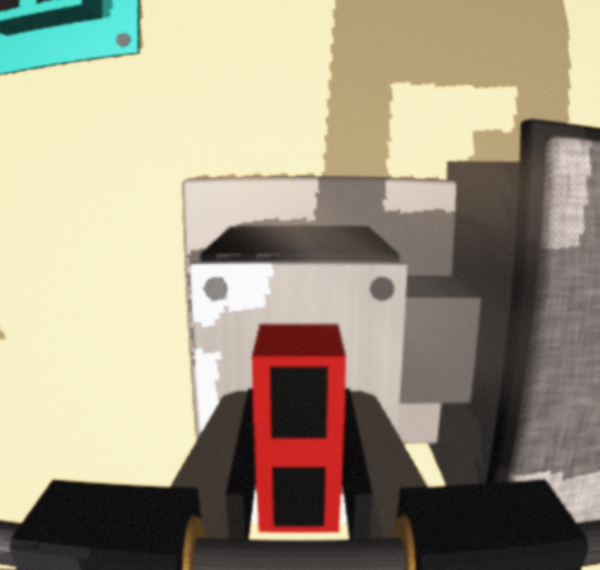

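View pics/s4.png

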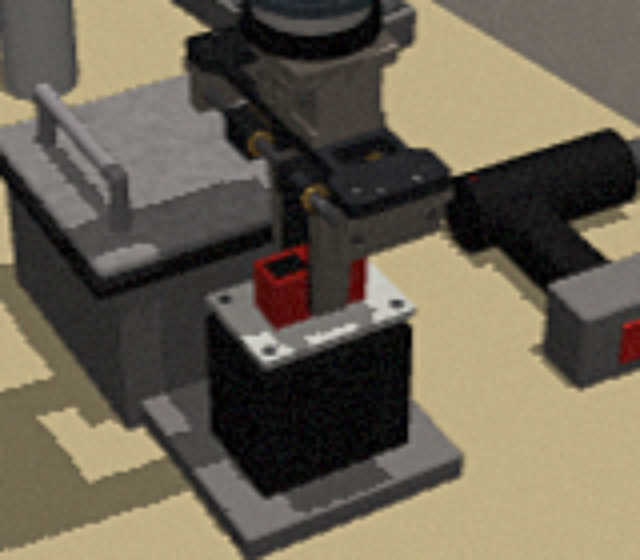

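```bash
python3 -m crank '1 0 0 0; 0 0 3 0; 0 0 2 0; 0 0 1 0; 0 0 0 0; 0 0 0 0; 0 0 0 0; 0 0 0 0';python3 - <<'E'
from h import *
go(.5459,-.0424,-.138+np.pi/2,.122)
c=cam('wrist');save(c,'w5.png',(220,140,220,165),3.6)
E
```

```text
clock: 11.53
tool_pos: [0.5453, -0.0422, 0.1236]
ee_rot: [0.216, 3.134, 0.0]
wrist_force: [-0.6, 0.2, -2.7]
gripper_width: 0.0259
pos [ 0.5453 -0.0422  0.1236] tilt [ 0.  0. -1.] tooly 1.433 delta [-0.6 -0.1  1.6] roll 0.00016389845475295317 j6 -1.51 F [-0.6  0.2 -2.7] w 0.0259 t 11.5333
```

View pics/w5.png

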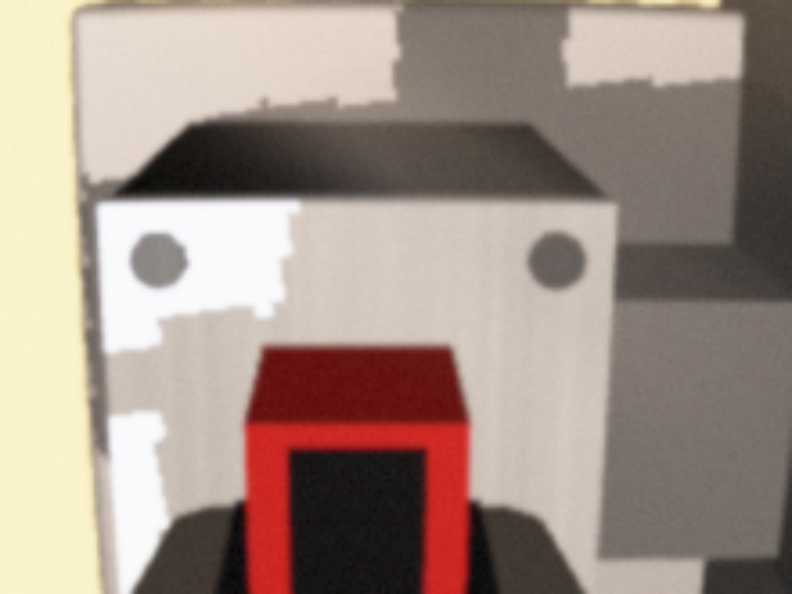

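```bash
python3 -m crank '-0.5 0.2 0 0; 0 0 0.7 0; 0 0 0.5 0; 0 0 0.5 0; 0 0 0 0; 0 0 0 0; 0 0 0 0; 0 0 0 0';python3 -c "
from h import *
go(.5459,-.0424,-.138+np.pi/2,.122)"
```

```text
clock: 12.25
tool_pos: [0.5458, -0.0421, 0.1219]
ee_rot: [-0.216, -3.134, 0.0]
wrist_force: [-0.2, -1.0, -2.4]
gripper_width: 0.0258
pos [ 0.5458 -0.0421  0.1219] tilt [-0. -0. -1.] tooly 1.433 delta [-0.2 -0.3 -0.1] roll 0.00018274017914343688 j6 -1.51 F [-0.2 -1.  -2.4] w 0.0258 t 12.25
```

```bash
python3 -m crank '0 0 0.5 0; 0 0 0 0; 0 0 0 0; 0 0 0 0; 0 0 0.5 0; 0 0 0 0; 0 0 0 0; 0 0 0 0';python3 -c "
from h import *
go(.5459,-.0424,-.138+np.pi/2,.122)"
```

```text
clock: 12.92
tool_pos: [0.5458, -0.0421, 0.1218]
ee_rot: [0.216, 3.134, -0.0]
wrist_force: [-3.8, 1.0, 11.0]
gripper_width: 0.0259
pos [ 0.5458 -0.0421  0.1218] tilt [ 0. -0. -1.] tooly 1.433 delta [-0.1 -0.3 -0.2] roll 0.0002012339531642926 j6 -1.51 F [-3.8  1.  11. ] w 0.0259 t 12.9167
```

```bash
python3 -m crank '0 0 -0.6 0; 0 0 0 0; 0 0 0 0; 0 0 0 0; 0 0 0 0; 0 0 0 0; 0 0 0 0; 0 0 0 0' 0.4 && python3 -m crank '0 0 -8 0; 0 0 -20 0; 0 0 -30 0; 0 0 -30 0; 0 0 -30 0; 0 0 0 0; 0 0 0 0; 0 0 0 0';python3 - <<'E'
from h import *
go(.5459,-.0424,-.138+np.pi/2,.24)
c=cam('wrist');save(c,'w6.png',(180,100,280,220),2.8)
for k,z in dict(panel_foot=.11,panel_mid=.129,lid_bar=.166,lid_hinge=.11).items():
  for n in ('wrist','top','side'):
    if n!='wrist': cc=cam(n)
    else: cc=c
    print(n,k,[(round(p['score'],2),np.round(p['point']).tolist(),atz(cc,p['point'][1],p['point'][0],z).round(4).tolist()) for p in cams.landmark_of(n,k)[:2]])
E
```

```text
clock: 13.58
tool_pos: [0.5458, -0.0421, 0.1214]
ee_rot: [-0.216, -3.134, 0.0]
wrist_force: [-0.6, 0.3, -0.1]
gripper_width: 0.0553
clock: 14.25
tool_pos: [0.5455, -0.0421, 0.2394]
ee_rot: [0.216, 3.134, -0.0]
wrist_force: [-0.3, -0.5, -0.2]
gripper_width: 0.0556
pos [ 0.5455 -0.0421  0.2394] tilt [ 0. -0. -1.] tooly 1.433 delta [-0.4 -0.3 -0.6] roll 0.00017757662698381083 j6 -1.51 F [-0.3 -0.5 -0.2] w 0.0556 t 14.25
wrist panel_foot [(0.83, [52.0, 200.0], [0.382, -0.1164, 0.11]), (0.71, [53.0, 57.0], [0.3374, -0.2618, 0.11])]
top panel_foot [(0.82, [251.0, 329.0], [0.5464, -0.0395, 0.11]), (0.75, [324.0, 361.0], [0.3387, -0.1434, 0.11])]
side panel_foot [(0.92, [258.0, 310.0], [0.5551, -0.0407, 0.11]), (0.92, [447.0, 297.0], [0.2448, -0.4064, 0.11])]
wrist panel_mid [(0.87, [50.0, 45.0], [0.3369, -0.2625, 0.129]), (0.64, [49.0, 192.0], [0.3834, -0.1169, 0.129])]
top panel_mid [(0.87, [323.0, 474.0], [0.3584, -0.4621, 0.129]), (0.85, [345.0, 429.0], [0.2871, -0.3362, 0.129])]
side panel_mid [(0.98, [254.0, 308.0], [0.546, -0.0452, 0.129]), (0.77, [474.0, 390.0], [0.3205, -0.5327, 0.129])]
wrist lid_bar [(0.68, [164.0, 543.0], [0.5023, 0.1328, 0.166])]
top lid_bar [(0.66, [258.0, 269.0], [0.5064, 0.131, 0.166]), (0.43, [217.0, 182.0], [0.6116, 0.3922, 0.166])]
side lid_bar []
wrist lid_hinge [(0.81, [314.0, 488.0], [0.6522, 0.1122, 0.11])]
top lid_hinge [(0.89, [214.0, 279.0], [0.6499, 0.1167, 0.11]), (0.37, [216.0, 180.0], [0.6288, 0.415, 0.11])]
side lid_hinge [(0.7, [218.0, 303.0], [0.6445, 0.1071, 0.11])]
```

View pics/w6.png

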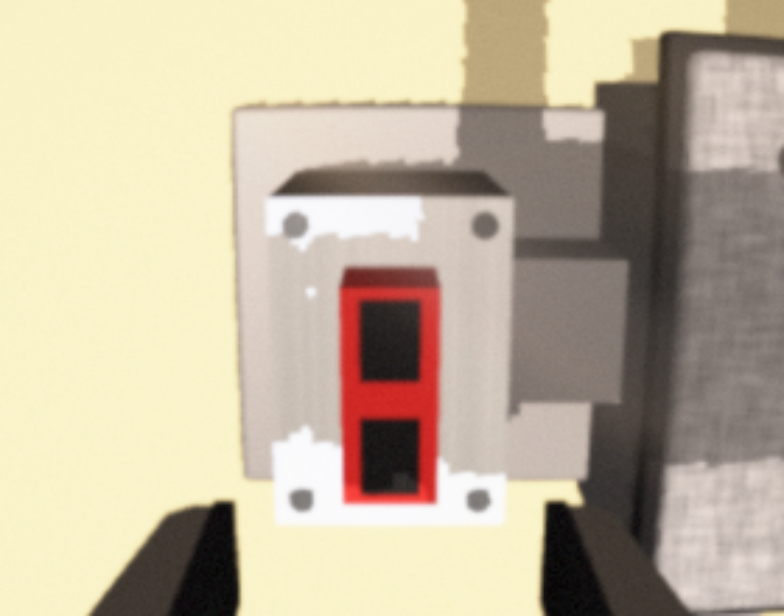

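Run:
```python
from h import *
c=cam('wrist')
pts=[atz(c,180+u/2.8,100+v/2.8,.116)[:2] for u,v in ((266,196),(514,196),(505,524),(275,524))]
P=np.array(pts);print(P.round(4),P.mean(0).round(4),np.linalg.norm(np.roll(P,1,0)-P,axis=1).round(4))
d=P[0]+P[1]-P[2]-P[3];print('yaw',np.arctan2(-d[1],-d[0]))
ty=1.426;x=np.array([-np.sin(ty),np.cos(ty)]);x=np.array([-np.sin(ty), np.cos(ty)]);y=np.array([np.cos(ty),np.sin(ty)])
print('block w3',np.array([.6637,-.0612])+x*.12045+y*.003)
go(.504,.1335,-.138,.3)
```

```text
[[ 0.4906 -0.0685]
 [ 0.5002  0.0011]
 [ 0.6001 -0.0123]
 [ 0.5903 -0.0828]] [ 0.5453 -0.0406] [0.1007 0.0703 0.1007 0.0712]
yaw -0.13738147424464414
block w3 [ 0.54494334 -0.04085156]
pos [ 0.5458 -0.0421  0.2395] tilt [ 0. -0. -1.] tooly 1.433 delta [ 65.5 168.2 -60.5] roll -1.5705495604727608 j6 -1.51 F [ 0.1 -0.2  0.2] w 0.0551 t 15.35
```

```bash
python3 -m crank '0 0 -25 0; 0 0 -35 0.12; 0 0 0 0.12; 0 0 0 0.12; 0 0 0 0.12; 0 0 0 0.12; 0 0 0 0.12; 0 0 0 0.12' && python3 -m crank '0 0 0 0.12; 0 0 0 0.12; 0 0 0 0.12; 0 0 0 0.12; 0 0 0 0.12; 0 0 0 0.125; 30 -10 0 0; 35 -15 0 0' && python3 -m crank '35 -15 0 0; 35 -14 0 0; 25 -8 0 0; 10 -4 0 0; 0 0 0 0; 0 0 0 0; 0 0 0 0; 0 0 0 0'
python3 - <<'E'
from h import *
go(.5041,.135,-.138,.15)
c=cam('wrist');save(c,'w7.png')
print([(round(p['score'],2),np.round(p['point']).tolist(),atz(c,p['point'][1],p['point'][0],.166).round(4).tolist()) for p in cams.landmark_of('wrist','lid_bar')[:2]])
E
```

```text
clock: 16.02
tool_pos: [0.5458, -0.0421, 0.2995]
ee_rot: [1.484, 2.769, 0.0]
wrist_force: [-0.4, -0.5, -0.0]
gripper_width: 0.0551
clock: 16.68
tool_pos: [0.5301, 0.0249, 0.2994]
ee_rot: [2.367, 2.065, 0.0]
wrist_force: [0.4, 0.6, 0.4]
gripper_width: 0.0551
clock: 17.35
tool_pos: [0.5031, 0.1338, 0.2994]
ee_rot: [2.364, 2.068, -0.0]
wrist_force: [-0.2, -0.4, 0.2]
gripper_width: 0.0551
pos [0.5031 0.1338 0.2994] tilt [-0. -0. -1.] tooly -0.133 delta [  1.4   0.8 149.4] roll 0.004628784197025615 j6 0.39 F [-0.2 -0.4  0.2] w 0.0551 t 17.35
[(0.72, [227.0, 314.0], [0.4994, 0.1367, 0.166])]
```

View pics/w7.png

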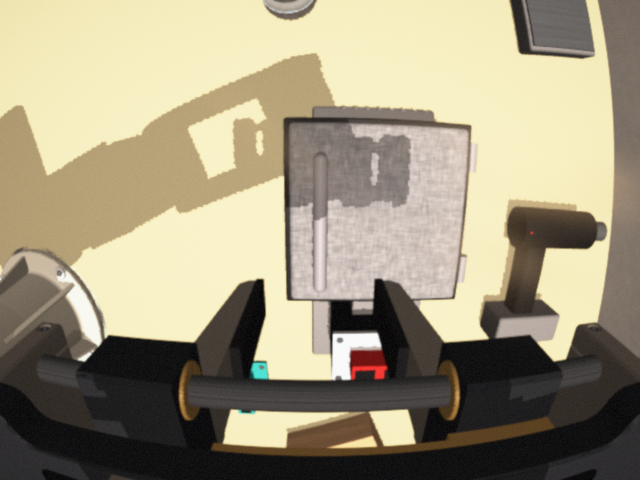

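```bash
python3 -m crank '1.4 0.6 20 0.004; 0 0 30 0; 0 0 30 0; 0 0 30 0; 0 0 20 0; 0 0 12 0; 0 0 7.5 0; 0 0 0 0' && python3 -m crank '0 0 0 0; 0 0 0 0; 0 0 0 0; 0 0 0 0; 0 0 0 0; 0 0 0 0; 0 0 0 0; 0 0 0 0' 1; python3 -c "
from h import *
go(.5041,.135,-.138,.15)"
```

```text
clock: 18.12
tool_pos: [0.5029, 0.1356, 0.1486]
ee_rot: [-2.367, -2.064, 0.004]
wrist_force: [0.3, -0.4, -0.2]
gripper_width: 0.0552
clock: 18.78
tool_pos: [0.5043, 0.1364, 0.1503]
ee_rot: [2.366, 2.065, 0.002]
wrist_force: [3.0, -1.9, -1.2]
gripper_width: 0.0111
pos [0.5043 0.1364 0.1503] tilt [ 0.002  0.    -1.   ] tooly -0.136 delta [-1.4 -0.   0.3] roll 0.002151148118749724 j6 0.4 F [ 3.  -1.9 -1.2] w 0.0111 t 18.7833
```

```bash
python3 -m crank '0 2.7 -6.4 0; 0 2.8 -6.4 0; 0 6.5 -12.4 0; 0 7.6 -11.7 0; 0 8.6 -11 0; 0 0 0 0; 0 0 0 0; 0 0 0 0'
python3 - <<'E'
from h import *
go(.5041,.135,-.138,.15)
E
```

```text
clock: 19.45
tool_pos: [0.5295, 0.1328, 0.1971]
ee_rot: [-2.365, -2.063, 0.004]
wrist_force: [-4.5, 2.4, -2.1]
gripper_width: 0.0111
pos [0.5295 0.1328 0.1971] tilt [-0.004  0.    -1.   ] tooly -0.136 delta [ -1.3 -25.3  47.2] roll 0.0015904896468867946 j6 0.38 F [-4.5  2.4 -2.1] w 0.0111 t 19.45
```

```bash
python3 -m crank '0 9.5 -10.2 0; 0 10.4 -9.4 0; 0 11.1 -8.4 0; 0 11.9 -7.4 0; 0 0 0 0; 0 0 0 0; 0 0 0 0; 0 0 0 0'
python3 - <<'E'
from h import *
go(.5041,.135,-.138,.15)
E
```

```text
clock: 20.12
tool_pos: [0.5707, 0.1271, 0.2341]
ee_rot: [-2.364, -2.062, 0.007]
wrist_force: [-15.6, 1.1, 16.4]
gripper_width: 0.011
pos [0.5707 0.1271 0.2341] tilt [-0.006  0.    -1.   ] tooly -0.136 delta [ -1.2 -66.5  84.6] roll 0.001828180509531263 j6 0.35 F [-15.6   1.1  16.4] w 0.011 t 20.1167
```

```bash
python3 -m crank '0 -2 -2 0; 0 0 0 0; 0 0 0 0; 0 0 0 0; 0 0 0 0; 0 0 0 0; 0 0 0 0; 0 0 0 0'
python3 - <<'E'
from h import *
go(.5041,.135,-.138,.15)
c=cam('side');save(c,'s8.png',(200,110,180,190),3)
for th in (36,38,40):
    t=np.radians(th);cx=np.array([np.cos(.137),-np.sin(.137),0]);cy=np.array([np.sin(.137),np.cos(.137),0]);H=np.array([.6527,.116,.11])
    f=lambda x,y,z:proj(c,H+cx*(x*np.cos(t)+z*np.sin(t))+cy*y+np.array([0,0,1])*(-x*np.sin(t)+z*np.cos(t)))
    print(th,[((f(*q)-[200,110])*3).round(0).tolist() for q in ((-.178,-.093,.019),(-.178,.093,.019),(.0,-.093,.019),(-.15,-.055,.056),(-.15,.055,.056))])
E
```

```text
clock: 20.78
tool_pos: [0.5719, 0.1269, 0.2351]
ee_rot: [-2.367, -2.065, 0.001]
wrist_force: [-2.5, -0.8, -5.5]
gripper_width: 0.0106
pos [0.5719 0.1269 0.2351] tilt [-0. -0. -1.] tooly -0.136 delta [ -1.2 -68.2  85.1] roll 0.0018923576809017906 j6 0.35 F [-2.5 -0.8 -5.5] w 0.0106 t 20.7833
36 [[215.0, 290.0], [116.0, 186.0], [375.0, 350.0], [244.0, 237.0], [183.0, 178.0]]
38 [[220.0, 283.0], [120.0, 180.0], [376.0, 350.0], [249.0, 232.0], [188.0, 174.0]]
40 [[225.0, 277.0], [125.0, 174.0], [376.0, 351.0], [255.0, 228.0], [193.0, 169.0]]
```

View pics/s8.png

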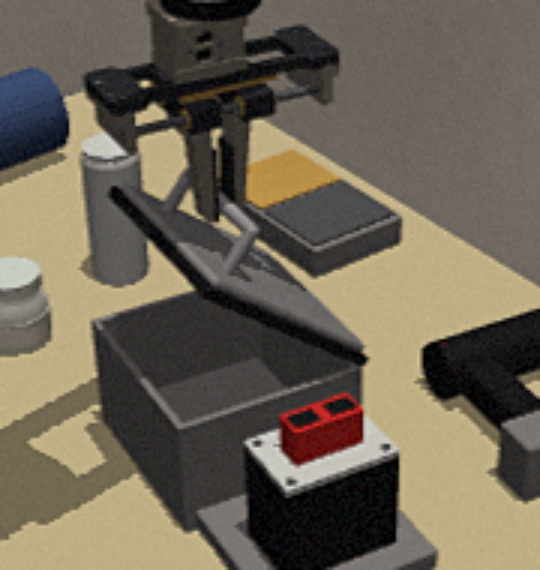

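```bash
python3 -m crank '0 7.3 -4.1 0; 0 7.5 -3.7 0; 0 6.5 -2.9 0; 0 6.5 -2.6 0; 0 0 0 0; 0 0 0 0; 0 0 0 0; 0 0 0 0'
python3 - <<'E'
from h import *
go(.5041,.135,-.138,.15)
E
```

```text
clock: 21.5
tool_pos: [0.5997, 0.1231, 0.2495]
ee_rot: [2.367, 2.065, 0.0]
wrist_force: [-5.2, -1.5, 1.5]
gripper_width: 0.0109
pos [0.5997 0.1231 0.2495] tilt [ 0.001 -0.    -1.   ] tooly -0.136 delta [ -1.1 -96.4  99.4] roll 0.0018698539421984073 j6 0.34 F [-5.2 -1.5  1.5] w 0.0109 t 21.5
```

```bash
python3 -m crank '0 6.6 -2.4 0; 0 6.7 -2.1 0; 0 6.7 -1.8 0; 0 6 -1.4 0; 0 0 0 0; 0 0 0 0; 0 0 0 0; 0 0 0 0'
cat > ang.py <<'E'
from h import *
from scipy.optimize import minimize
import sys
go(.5041,.135,-.138,.15)
c=cam('side');save(c,sys.argv[1],(200,100,180,190),3)
cx=np.array([np.cos(.137),-np.sin(.137),0]);cy=np.array([np.sin(.137),np.cos(.137),0]);H=np.array([.6527,.116,.11])
for th in (56,58,60,62):
    t=np.radians(th)
    f=lambda x,y,z:proj(c,H+cx*(x*np.cos(t)+z*np.sin(t))+cy*y+np.array([0,0,1])*(-x*np.sin(t)+z*np.cos(t)))
    print(th,[((f(*q)-[200,100])*3).round(0).tolist() for q in ((-.178,-.093,.019),(-.178,.093,.019),(.0,-.093,.019),(-.15,-.055,.056),(-.15,.055,.056))])
for n in ('side','top'):
    if n=='top':cam(n)
    print(n,[(round(p['score'],2),np.round(p['point'],1).tolist()) for p in cams.landmark_of(n,'lid_bar')[:2]])
E
python3 ang.py s9.png
```

```text
clock: 22.17
tool_pos: [0.6254, 0.1195, 0.2573]
ee_rot: [2.367, 2.065, 0.001]
wrist_force: [-5.9, -1.6, 3.6]
gripper_width: 0.0108
pos [0.6254 0.1195 0.2573] tilt [ 0.001 -0.    -1.   ] tooly -0.136 delta [  -1.1 -122.4  107.2] roll 0.00186252994004521 j6 0.32 F [-5.9 -1.6  3.6] w 0.0108 t 22.1667
56 [[272.0, 260.0], [167.0, 162.0], [380.0, 383.0], [301.0, 226.0], [237.0, 170.0]]
58 [[278.0, 255.0], [172.0, 157.0], [380.0, 384.0], [307.0, 223.0], [242.0, 167.0]]
60 [[285.0, 250.0], [178.0, 153.0], [381.0, 384.0], [313.0, 220.0], [248.0, 165.0]]
62 [[291.0, 245.0], [184.0, 149.0], [381.0, 385.0], [319.0, 218.0], [254.0, 162.0]]
side [(0.87, [165.9, 291.6])]
top [(0.82, [207.2, 274.0]), (0.51, [250.5, 327.6])]
```

View pics/s9.png

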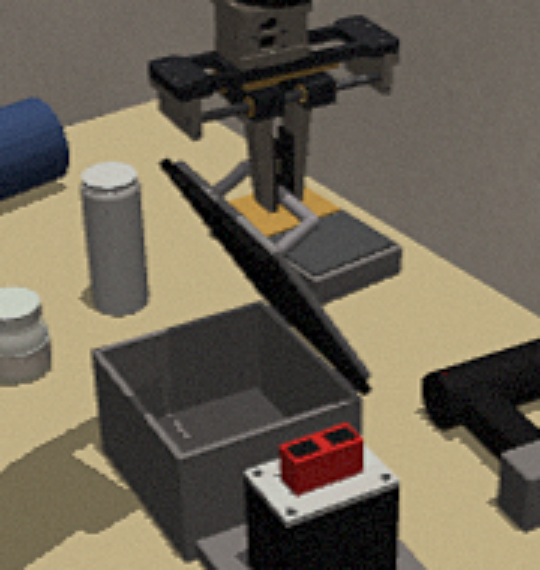

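```bash
cat > a2.py <<'E'
from h import *
c=cam('side');cv2.imwrite('pics/full.png',c['color'][...,::-1])
cx=np.array([np.cos(.137),-np.sin(.137),0]);cy=np.array([np.sin(.137),np.cos(.137),0]);H=np.array([.6527,.116,.11])
def f(th,x,y,z):
    t=np.radians(th);return proj(c,H+cx*(x*np.cos(t)+z*np.sin(t))+cy*y+np.array([0,0,1])*(-x*np.sin(t)+z*np.cos(t)))
for th in (0,58,60,62):
    print(th,'corner z0,z19',f(th,-.178,.093,0).round(1),f(th,-.178,.093,.019).round(1),'right',f(th,-.178,-.093,0).round(1),f(th,-.178,-.093,.019).round(1),'hinge R',f(th,.005,-.093,0).round(1),f(th,.005,-.093,.019).round(1))
g0=cv2.imread('pics/side0.png').max(2);g=c['color'].max(2)
print('closed');print(g0[196:222:2,218:240])
print('now');print(g[148:164,248:266])
print('rightlow');print(g[218:236:1,310:330:1])
E
python3 a2.py
```

```text
0 corner z0,z19 [226.6 216.8] [225.9 210.7] right [256.8 254.6] [256.3 248.3] hinge R [322.9 232.4] [323.  226.2]
58 corner z0,z19 [251.9 157.5] [257.5 152.5] right [286.5 190.5] [292.7 184.8] hinge R [322.  234.1] [327.6 229. ]
60 corner z0,z19 [253.7 155.9] [259.4 151. ] right [288.5 188.7] [294.9 183.2] hinge R [322.  234.1] [327.6 229.2]
62 corner z0,z19 [255.6 154.3] [261.5 149.6] right [290.6 186.9] [297.1 181.6] hinge R [321.9 234.2] [327.7 229.4]
closed
[[185 185 182 182 181 182 181 179 185 188 134 101  84  72  79  84  85  88
   84  85  92  94]
 [181 180 186 181 181 182 185 187 187 136 101 108  91  72  78  83  86  84
   90  90  93  89]
 [182 184 181 178 183 184 180 186 188 144 102 102  95  74  69  80  84  87
   94  90  87  94]
 [181 186 180 181 179 178 181 180 183 186 192 145 113  97  74  72  84  85
   86  93  92 118]
 [180 179 182 184 185 184 181 182 179 185 184 184 186 189 199 143  97  90
   95  85  61  55]
 [183 183 185 180 184 182 178 180 185 178 184 182 180 185 180 184 187 187
  191 196 158  77]
 [184 182 180 182 177 183 181 184 183 181 179 181 183 178 185 187 185 182
  
[... 2620 characters left out ...]
 195 191
  192 188]
 [ 43  45  40  45  68  70  71  36  18   1  18   0  29 169 200 191 192 193
  193 190]
 [ 43  44  45  45  53  64  73  57  31  13   0   0   0  73 174 197 191 196
  194 189]
 [ 48  40  49  50  39  57  68  79  74  68  29   0  25 127 185 195 192 189
  195 196]
 [ 48  43  37  41  39  36  54  71  68 161 128  64 131 191 196 194 195 194
  188 192]
 [ 43  42  41  43  40  39  50  66  61  67 148 201 211 197 193 192 189 190
  190 192]
 [ 39  43  46  65  75  78  72  73  62  53 101 177 197 190 191 193 191 189
  190 191]
 [ 70  71  73 118 134 110  86  61  47  40 102 177 199 193 191 187 194 193
  192 189]
 [136 136 107  71  48  50  46  59  56  53 103 179 200 192 191 191 195 192
  191 193]]
```

```bash
python3 -m crank '0 0.7 0 0; 0 0 0 0; 0 0 0 0; 0 0 0 0; 0 0 0 0; 0 0 0 0; 0 0 0 0; 0 0 0 0'
python3 - <<'E'
from h import *
go(.5043,.1364,-.138,.15)
for n in ('top','side'):
  c=cam(n)
  for k,z in dict(panel_foot=.11,drill_o=.01,screwdriver_o=.01,jar_o=.01,spray_o=.01).items():
    print(n,k,[(round(p['score'],2),atz(c,p['point'][1],p['point'][0],z).round(3).tolist()) for p in cams.landmark_of(n,k)[:1]])
E
```

```text
clock: 23.08
tool_pos: [0.6261, 0.1194, 0.2574]
ee_rot: [2.367, 2.065, 0.001]
wrist_force: [-6.1, -1.6, 3.8]
gripper_width: 0.0109
pos [0.6261 0.1194 0.2574] tilt [ 0.001 -0.    -1.   ] tooly -0.136 delta [   0.4 -123.   107.3] roll 0.001931583720400143 j6 0.32 F [-6.1 -1.6  3.8] w 0.0109 t 23.0833
top panel_foot [(0.96, [0.294, -0.331, 0.11])]
top drill_o [(0.93, [0.791, 0.07, 0.01])]
top screwdriver_o [(0.57, [0.715, -0.321, 0.01])]
top jar_o [(0.91, [0.494, 0.394, 0.01])]
top spray_o [(0.77, [0.645, 0.432, 0.01])]
side panel_foot [(0.98, [0.545, -0.045, 0.11])]
side drill_o [(0.97, [0.772, 0.069, 0.01])]
side screwdriver_o [(0.73, [0.722, -0.31, 0.01])]
side jar_o [(0.77, [0.494, 0.384, 0.01])]
side spray_o [(0.74, [0.648, 0.44, 0.01])]
```

```bash
python3 -c "
from bench import job
print(job.job_done())"
```

```text
the job is handed in; nothing more can be done
None
```

The switch panel is on the mount block and let go, and the gripper is holding the lid by its bar at about 60°. I handed the job in at about 23 s.

- **Panel:** after release, the wrist camera put its centre within about 0.5 mm of the block's measured centre. Its yaw was −0.137 rad, against about −0.138 for the block.
- **Lid angle:** the bar's travel gives about 59.8°, and the lid's front corner in the side picture gives 59–60.6°. The network's bar point suggested about 58°, so those checks disagree by up to 2–3°. I trusted the first two.
- **Forces:** half-way up, the force rose to about 23 N because my arc ran a few mm inside the bar's path. I backed off and it dropped. The bar seems to have slid about 5 mm towards the finger tips, but the grip still reads 11 mm, with about 7 N on the wrist.
- **Other things:** the drill, screwdriver, jar and can are where they were, within the networks' scatter of about 15 mm. In the last check, the network's best panel match in the top camera was a look-alike, and only the side camera confirmed the panel, at (0.545, −0.045).

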